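# Raise the bench prop to its second stop and hold it

### The arm

A 6-joint arm with a two-finger parallel gripper is mounted at the origin on the work surface; the furniture and walls round the work are solid. World frame = base frame: x ahead of the robot, y to its left, z up, the work surface at z = 0. Lengths are in m, angles in rad, forces in N, time in s.
With the tool pointing down it reaches from about 0.35 to 0.85 m from the base axis. Payload 8.1 kg.
Tool frame: the origin (TCP) lies between the finger pads; the fingertips stand 11 mm ahead of it and the grasp point (between the pads) lies 8 mm behind it (tips_ahead is the z of the fingertips in the tool frame, in m); z points along the fingers, y is the line along which they close (so a half turn about z gives the same grasp; the last joint's range is limited). The gripper opens to 93 mm and grips with 3 to 60 N. Pads are 15 mm wide; open, the fingers measure 128 mm over their backs; the gripper's body (75 mm by 188 mm) begins 65 mm behind the grasp point.
Start: joints at [-0.085, 0.13, 1.488, -0, 1.523, -0.085], TCP at [0.6, 0, 0.23] pointing down, gripper open.
Joint ranges: [-2.96, 2.96], [-0.89, 2.26], [0.02, 2.5], [-1.34, 4.48], [0, 2.73], [-2.66, 2.66]. Speed limits (rad/s): [2.39, 2.39, 2.79, 3.14, 3.14, 3.14].

### API

Orientations are given as a rotation vector (axis times angle).
In Python, from plant import read_state, read_camera, close_job, tips_ahead gives the robot as it stands. The module is installed in compiled form; this text tells all that it offers.
- The arm moves only by the tool move_arm, never from a script. Its argument "plan" is a list of rows, each a list of 7 numbers: the turn, a rotation vector about the tool's x, y, z in units of 6 degrees (1.0 is 6 degrees), then the shift along the tool's x, y, z in units of 25 mm (1.0 is 25 mm), then the finger opening in mm, from 0 to 93. A call has exactly 10 rows; each row shifts and turns the commanded pose from where the row before left it, along the tool's axes as they then stand; what a row does not reach is not made up. A row lasts 1/10 s, in which the tool goes at most 50 mm and 8.59 degrees, less where a joint would pass 70% of its speed; a pose out of reach is approached as far as the arm can. A call is refused whole if a number of a shift passes 1 or a number of a turn 1, either way. A call with a gripper value outside its range is refused whole. The fingers move at their own pace and stop on an object; "force" is the grip in N (left out, the last holds). Time passes only in rows, so rows that do not move let the fingers close, or fill a call up. It gives the time, the measured TCP pose, the force, the opening and the grip force at its end, in the units of the state.
- read_state(): the state, without advancing time (a new reading comes with each control period).
- read_camera(name): name is "scene" or "top"; returns a dict with "frame" (420x560x3 uint8, red, green, blue), "z_map" (420x560 float32, m along the optical axis (not along the pixel's ray), 0 where there is no reading), "fx", "fy", "cx", "cy" (pixels), "rvec" (rotation vector, rad) and "tvec" (3), from world to camera coordinates, as OpenCV has them. Camera axes: x right, y down, z forward; pixel columns grow to the right and rows downward; lengths in m; the calibration is good to about 2 mm. A picture is of the moment at which its call begins.
- close_job(): hands the job in; it is judged then, once.
The state is a dict: "t": time; "q": joint angles; "dq": joint speeds; "joint_torque": joint torques, N m; "tool_pos": TCP position; "orientation": TCP orientation; "force": force on the tool from outside, world axes, zero at the start; "wrist_torque": the same for the moment, N m; "opening": finger opening in m; "gripper_force": force on a finger pad.
Only numpy, scipy, OpenCV 4.12 (cv2) and the standard library are available. Lean on these libraries where they do the work, as an engineer would, in place of code of your own. Each camera call takes 0.05 s, during which the arm holds its last target. There are 200 camera calls.

### The job

Raise the telescoping bench prop to its second (topmost) stop, so that a long board can be slid onto it: grip its head so that the button in the side of the head is squeezed in, and with the button kept in pull the head straight up, past the first stop, as far as it goes. There is no catch at the second stop, so finish while still holding the head fully up with the button in. Squeeze the plastic head gently, with a grip of no more than about 40 N and no forcing, and leave the screw jar, the oak offcut and the tape measure near the prop where they are.

Things in the scene. Friction and masses are not known exactly. Their poses are not given: they have to be found in the camera images.
- prop: Telescoping bench prop screwed to the bench: grey base plate 112x100x8 mm, square aluminium outer tube 36 mm wide, black collar 34 mm wide with its top 135 mm up, then a round steel inner tube (22 mm) with the black head. Always upright, turned up to 55 degrees. Origin: centre of the underside, z up; +y points to the side of the head with the button.
- prop_grip (a point): Point in the prop's head, on the mast axis at the button's height: 171 mm up when down, rises with the head. The head is a black block, 36 mm wide along the prop's y, 44 mm along its x, from 27 mm below this point to 29 mm above it (flat rubber pad on top, 46x38 mm). Fingers closing along the prop's y at this height squeeze the button in.
- prop_head (a joint): Height of the head above its lowest position, m: 0 down (the start), 0.06 first stop, 0.12 second stop, the solid end of travel. A catch blocks the rise from 0 and from 0.06 unless the button is in by 4 mm or more. Let go at the second stop, the head (0.2 to 0.35 kg) drops about 4.5 cm. A black ring on the inner tube comes out of the collar at each stop.
- jar: Clear screw jar with a whitish lid, 68 mm across, 100 mm high, stands loose close to the prop's base, on its -x side (11 to 13 cm from the mast); origin at the centre of its underside. Bystander.
- offcut: Block of oak 52 x 80 x 52 mm, lies loose beyond the prop; origin at the centre of its underside. Bystander.
- tape: Tape measure 38 x 86 x 68 mm, stands loose to the left of the prop; origin at the centre of its underside. Bystander.
- button_face (a point): Centre of the outer face of the grey push button (20 mm wide, 24 mm high) in the head's +y side: 25 mm from the mast axis when out, so head plus button measure 43 mm across; 18.5 mm when in, almost flush. Moves with the button and head.
- prop_button (a joint): How far the button is pushed in, m: 0 out, 0.0065 fully in; a spring (2 to 5 N) pushes it back out.

How it is judged:
On the way:
1. the button is squeezed in while the head is still down (value of joint prop_button above 0.004 m and value of joint prop_head below 0.02 m), for 0.05 s.
At the end, for the whole second after the job is handed in: The head is at the second stop (within 7 mm of the end of its travel) and at rest, the fingers hold it (over 3 N) and the button is in by 4 mm or more (value of joint prop_head above 0.113 m and value of joint prop_button above 0.004 m and contact force between the fingers and prop above 3 N and not (velocity of joint prop_head above 0.02 m/s) and velocity of joint prop_head above -0.02 m/s); the arm keeps its last pose, push and grip.
It fails at once if the head is squeezed too hard or forced: the pressures of the two fingers on the prop add up to more than 110 N (a 40 N grip gives about 80 N) (contact force between the fingers and prop above 110 N).
It fails at once if the jar, the offcut or the tape measure is shifted by more than 20 mm (distance of any of jar, offcut, tape from where it was at the start of the episode above 0.02 m).
It also fails if it takes over 32 s, if anything falls off the work surface, if the arm or the gripper's body presses on something with over 40 N, if the wrist force passes 120 N, or if a joint passes its speed limit or range.

## Working session

There is one attempt and no reset: what is moved stays moved. The work goes in short steps, Python scripts to look and compute and a tool call to move; the robot and the scene stay as the last step left them, time stands still between calls to the robot, and variables do not carry over. Pictures are saved under pics/ and viewed, at most 10 in all, crops included, and the job is handed in when it is done.

Besides the shell and the picture viewer there is one more tool, called after "Emit:" in YAML: its name, and indented under it one key for each argument. move_arm: Moves the arm, as the interface text tells. Its arguments: {"type":"object","properties":{"plan":{"type":"array","items":{"type":"array","items":{"type":"number"}}},"force":{"type":"number"}},"required":["plan"]}

```bash
mkdir -p pics
cat > h.py <<'E'
import numpy as np, cv2
from plant import *
def cloud(c):
    z=c["z_map"]; v,u=np.mgrid[:z.shape[0],:z.shape[1]]
    P=np.stack([(u-c["cx"])/c["fx"]*z,(v-c["cy"])/c["fy"]*z,z],-1)
    R=cv2.Rodrigues(np.array(c["rvec"],float))[0]
    W=(P-np.array(c["tvec"]).ravel())@R
    W[z==0]=np.nan
    return W
E
python3 - <<'E'
from h import *
s=read_state(); print({k:np.round(v,3) for k,v in s.items()}, tips_ahead)
for n in("scene","top"):
    c=read_camera(n); np.save(n+"_W.npy",cloud(c)); cv2.imwrite(f"pics/{n}0.png",c["frame"][:,:,::-1])
    R=cv2.Rodrigues(np.array(c["rvec"],float))[0]; print(n,-R.T@np.array(c["tvec"]).ravel(), c["fx"])
E
```

```text
{'t': np.float64(0.0), 'q': array([-0.085,  0.131,  1.489, -0.   ,  1.523, -0.085]), 'dq': array([-0.001, -0.001,  0.001, -0.   ,  0.   ,  0.002]), 'joint_torque': array([-2.0000e-03, -5.5985e+01, -4.9176e+01,  7.7000e-02,  3.6000e-02,
       -0.0000e+00]), 'tool_pos': array([0.599, 0.   , 0.229]), 'orientation': array([-2.22e+00, -2.22e+00,  2.00e-03]), 'force': array([-0.448,  0.984,  0.433]), 'wrist_torque': array([-0.011,  0.078,  0.007]), 'gripper_force': np.float64(0.0), 'opening': np.float64(0.093)} 0.011
scene [ 0.21165123 -0.40051931  0.63414446] 412.5305948541339
top [0.35769726 0.19756129 0.96298784] 514.6209077122792
```

View pics/scene0.png

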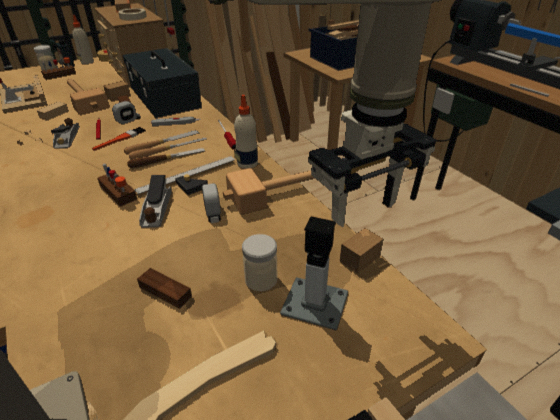

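View pics/top0.png

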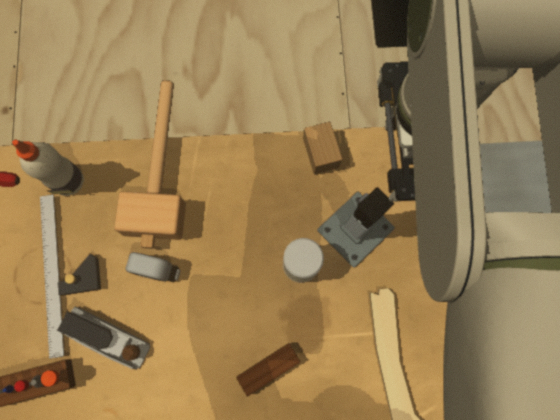

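The scene view shows the head at (320,238), its plate at (315,303), the jar at (260,262) and the offcut at (362,250). In the top view the head is at (374,208), the plate at (356,230), the jar lid at (302,260) and the offcut at (322,148).

Run:
```python
from h import *
def rect(p,n):
    r=cv2.minAreaRect((p[:,:2]*1000).astype(np.float32)); print(n,len(p),np.round(r[0],1),np.round(r[1],1),round(r[2],1),"med z",np.round(np.median(p[:,2]),4)); print(np.round(cv2.boxPoints(r)).tolist())
T=np.load("top_W.npy");S=np.load("scene_W.npy")
def sub(W,u0,u1,v0,v1,z0,z1):
    p=W[v0:v1,u0:u1].reshape(-1,3); return p[(p[:,2]>z0)&(p[:,2]<z1)]
for n,W,b,pl in(("top",T,(345,400,180,240),(315,400,188,270)),("scene",S,(300,340,212,265),(275,355,275,330))):
    rect(sub(W,*b,.194,.206),n+" pad"); rect(sub(W,*pl,.004,.013),n+" plate")
rect(sub(T,275,330,235,285,.094,.105),"jar"); rect(sub(S,235,285,230,260,.09,.106),"jar s")
rect(sub(T,295,350,115,180,.046,.058),"offcut")
rect(sub(T,120,185,245,285,.055,.075),"tape")
p=sub(S,300,340,212,265,.15,.19); print("side",len(p)); 
# side faces of head in scene
W=S[212:265,300:340]
for v in (16,22,28,34): print([tuple(np.round(x*1000).astype(int)) for x in W[v] if .14<x[2]<.21][::2])
c=cv2.imread("pics/scene0.png")[205:330,270:400]; a=cv2.resize(c,None,fx=4.6,fy=4.6,interpolation=2); cv2.imwrite("pics/crop1.png",np.clip(a.astype(float)*2,0,255))
```

```text
top pad 713 [534.7  31.8] [37.7 46. ] 41.3 med z 0.2004
[[505.0, 37.0], [536.0, 2.0], [564.0, 27.0], [534.0, 62.0]]
top plate 2033 [533.  31.] [157.3 148.6] 85.3 med z 0.0082
[[453.0, -41.0], [601.0, -53.0], [613.0, 103.0], [465.0, 115.0]]
scene pad 422 [535.1  29.2] [40.  45.3] 39.8 med z 0.1984
[[505.0, 34.0], [534.0, -1.0], [565.0, 25.0], [536.0, 59.0]]
scene plate 1636 [523.9  42.3] [101.2 146. ] 40.2 med z 0.0065
[[438.0, 65.0], [532.0, -46.0], [610.0, 19.0], [516.0, 131.0]]
jar 1261 [472.9 141.6] [66.9 66.6] 41.2 med z 0.1002
[[426.0, 145.0], [470.0, 95.0], [520.0, 139.0], [476.0, 189.0]]
jar s 712 [472.7 137.3] [65.8 66.4] 60.8 med z 0.098
[[428.0, 125.0], [486.0, 92.0], [518.0, 150.0], [460.0, 182.0]]
offcut 1139 [691.9  87.1] [82.  52.6] 12.5 med z 0.0521
[[646.0, 104.0], [658.0, 53.0], [738.0, 70.0], [726.0, 122.0]]
tape 807 [479.  415.8] [70.7 37.5] 73.6 med z 0.0671
[[451.0, 387.0], [487.0, 377.0], [507.0, 444.0], [471.0, 455.0]]
side 510
[(np.int64(511), np.int64(37), np.int64(196)), (np.int64(513), np.int64(34), np.int64(198)), (np.int64(515), np.int64(31), np.int64(199
[... 1943 characters left out ...]
12), np.int64(31), np.int64(160)), (np.int64(514), np.int64(28), np.int64(162)), (np.int64(516), np.int64(25), np.int64(163)), (np.int64(519), np.int64(23), np.int64(163)), (np.int64(520), np.int64(20), np.int64(166)), (np.int64(524), np.int64(18), np.int64(165)), (np.int64(525), np.int64(15), np.int64(167)), (np.int64(528), np.int64(11), np.int64(169)), (np.int64(530), np.int64(7), np.int64(171)), (np.int64(533), np.int64(6), np.int64(171)), (np.int64(535), np.int64(3), np.int64(172)), (np.int64(544), np.int64(9), np.int64(164)), (np.int64(557), np.int64(19), np.int64(149))][ WARN:0@0.606] global loadsave.cpp:1063 imwrite_ Unsupported depth image for selected encoder is fallbacked to CV_8U.
```

View pics/crop1.png

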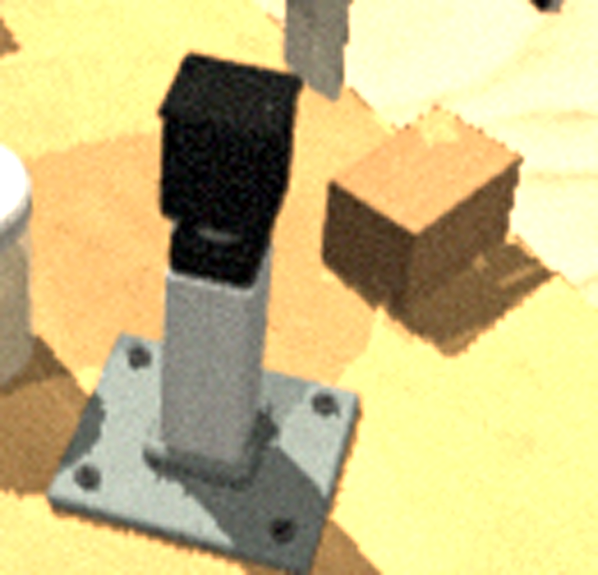

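Emit:
move_arm:
  plan:
    - [0, 0, 0, 0.3, -0.64, 0, 93]
    - [0, 0, 0, 0.3, -0.64, 0, 93]
    - [0, 0, 0, 0.3, -0.64, 0, 93]
    - [0, 0, 0, 0.32, -0.64, 0, 93]
    - [0, 0, -1, 0, 0, 0, 93]
    - [0, 0, -1, 0, 0, 0, 93]
    - [0, 0, -1, 0, 0, 0, 93]
    - [0, 0, -1, 0, 0, 0, 93]
    - [0, 0, -1, 0, 0, 0, 93]
    - [0, 0, -1, 0, 0, 0, 93]
  force: 25

```text
t: 1.1
tool_pos: [0.5357, 0.0306, 0.2291]
orientation: [-1.42, -2.802, 0.001]
force: [1.4, -0.3, -0.1]
opening: 0.0931
gripper_force: 0.0
```

Emit:
move_arm:
  plan:
    - [0, 0, -0.83, 0, 0, 0, 93]
    - [0, 0, 0, 0, 0, 0, 93]
    - [0, 0, 0, 0, 0, 0, 93]
    - [0, 0, 0, 0, 0, 0, 93]
    - [0, 0, 0, 0, 0, 0, 93]
    - [0, 0, 0, 0, 0, 0, 93]
    - [0, 0, 0, 0, 0, 0, 93]
    - [0, 0, 0, 0, 0, 0, 93]
    - [0, 0, 0, 0, 0, 0, 93]
    - [0, 0, 0, 0, 0, 0, 93]

```text
t: 2.1
tool_pos: [0.536, 0.0305, 0.2297]
orientation: [1.303, 2.858, -0.0]
force: [0.2, 0.2, 0.9]
opening: 0.0929
gripper_force: 0.0
```

```bash
cat > st.py <<'E'
from h import *
s=read_state(); R=cv2.Rodrigues(np.array(s["orientation"]))[0]
print(s["t"],np.round(s["tool_pos"],4),"ytool yaw",np.degrees(np.arctan2(R[1,1],R[0,1])),"z",np.round(R[:,2],4),"F",np.round(s["force"],1),"op",s["opening"],"gf",s["gripper_force"])
d=np.array([.5349,.0305,.163])-s["tool_pos"]; print("shift tool units",np.round(R.T@d/.025,2))
E
python3 st.py
python3 - <<'E'
from h import *
c=read_camera("scene"); cv2.imwrite("pics/s1.png",cv2.convertScaleAbs(cv2.resize(c["frame"][150:330,220:440,::-1],None,fx=3,fy=3),alpha=1.7))
E
```

```text
2.1 [0.536  0.0305 0.2297] ytool yaw 40.9743720112653 z [ 0. -0. -1.] F [0.2 0.2 0.9] op 0.09289166450878457 gf 0.0
shift tool units [ 0.03 -0.03  2.67]
```

View pics/s1.png

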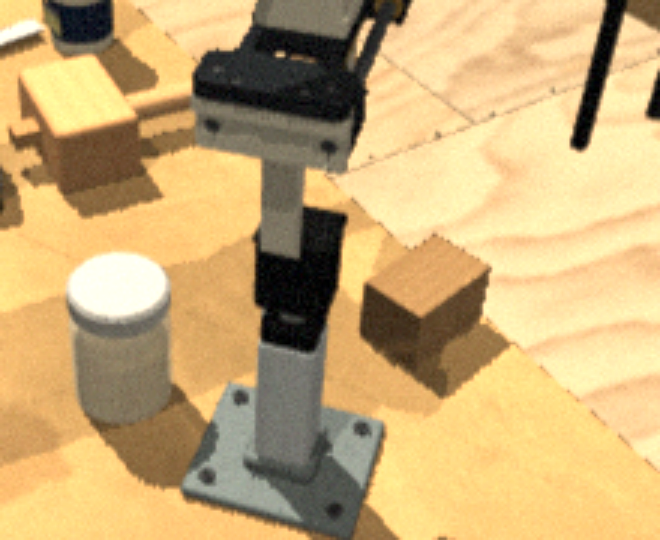

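The finger hangs beside the head at crop (282,210), with the head at (300,260). The other finger is hidden behind the head, and nothing is close by, so I'll descend.

Emit:
move_arm:
  plan:
    - [0, 0, 0, 0, 0, 0.45, 93]
    - [0, 0, 0, 0, 0, 0.45, 93]
    - [0, 0, 0, 0, 0, 0.45, 93]
    - [0, 0, 0, 0, 0, 0.45, 93]
    - [0, 0, 0, 0, 0, 0.45, 93]
    - [0, 0, 0, 0, 0, 0.42, 93]
    - [0, 0, 0, 0, 0, 0, 93]
    - [0, 0, 0, 0, 0, 0, 70]
    - [0, 0, 0, 0, 0, 0, 60]
    - [0, 0, 0, 0, 0, 0, 55]
  force: 25

```text
t: 3.15
tool_pos: [0.5365, 0.0305, 0.1637]
orientation: [1.303, 2.857, 0.001]
force: [0.1, 0.5, 0.8]
opening: 0.0735
gripper_force: 0.0
```

```bash
python3 st.py
```

```text
3.15 [0.5365 0.0305 0.1637] ytool yaw 40.97980196042217 z [ 0.0014 -0.     -1.    ] F [0.1 0.5 0.8] op 0.07351315277473831 gf 0.0
shift tool units [ 0.04 -0.05  0.03]
```

Emit:
move_arm:
  plan:
    - [0, 0, 0, 0, -0.04, 0, 52]
    - [0, 0, 0, 0, 0, 0, 48]
    - [0, 0, 0, 0, 0, 0, 46]
    - [0, 0, 0, 0, 0, 0, 44]
    - [0, 0, 0, 0, 0, 0, 42]
    - [0, 0, 0, 0, 0, 0, 40]
    - [0, 0, 0, 0, 0, 0, 38]
    - [0, 0, 0, 0, 0, 0, 36]
    - [0, 0, 0, 0, 0, 0, 34]
    - [0, 0, 0, 0, 0, 0, 30]
  force: 25

```text
t: 4.15
tool_pos: [0.5355, 0.0301, 0.1631]
orientation: [1.303, 2.858, 0.001]
force: [3.7, 2.9, 0.9]
opening: 0.0377
gripper_force: 25.0
```

```bash
python3 st.py
```

```text
4.15 [0.5355 0.0301 0.1631] ytool yaw 40.98599574502438 z [ 7.e-04  4.e-04 -1.e+00] F [3.7 2.9 0.9] op 0.037744467293306314 gf 24.991384372115135
shift tool units [ 0.03 -0.01  0.  ]
```

Emit:
move_arm:
  plan:
    - [0, 0, 0, 0, 0.02, 0, 30]
    - [0, 0, 0, 0, 0, 0, 30]
    - [0, 0, 0, 0, 0, 0, 30]
    - [0, 0, 0, 0, 0, 0, 30]
    - [0, 0, 0, 0, 0, -0.1, 30]
    - [0, 0, 0, 0, 0, -0.1, 30]
    - [0, 0, 0, 0, 0, -0.1, 30]
    - [0, 0, 0, 0, 0, -0.1, 30]
    - [0, 0, 0, 0, 0, 0, 30]
    - [0, 0, 0, 0, 0, 0, 30]
  force: 32

```text
t: 5.15
tool_pos: [0.5356, 0.0301, 0.1729]
orientation: [-1.303, -2.858, 0.0]
force: [2.2, 0.7, -2.8]
opening: 0.0377
gripper_force: 32.0
```

```bash
python3 st.py
```

```text
5.15 [0.5356 0.0301 0.1729] ytool yaw 40.976286599371356 z [-1.e-04 -1.e-04 -1.e+00] F [ 2.2  0.7 -2.8] op 0.037650639876149895 gf 31.988816410303116
shift tool units [ 0.03 -0.01  0.4 ]
```

The tool rose 10 mm carrying only the head's weight, so the catch has released.

Emit:
move_arm:
  plan:
    - [0, 0, 0, 0, 0, -0.2, 30]
    - [0, 0, 0, 0, 0, -0.4, 30]
    - [0, 0, 0, 0, 0, -0.4, 30]
    - [0, 0, 0, 0, 0, -0.4, 30]
    - [0, 0, 0, 0, 0, -0.4, 30]
    - [0, 0, 0, 0, 0, -0.4, 30]
    - [0, 0, 0, 0, 0, -0.4, 30]
    - [0, 0, 0, 0, 0, -0.4, 30]
    - [0, 0, 0, 0, 0, -0.2, 30]
    - [0, 0, 0, 0, 0, 0, 30]

```text
t: 6.15
tool_pos: [0.5356, 0.0301, 0.2538]
orientation: [1.303, 2.858, -0.0]
force: [-0.0, -0.7, -2.1]
opening: 0.0378
gripper_force: 32.0
```

```bash
python3 st.py
python3 - <<'E'
from h import *
c=read_camera("scene"); cv2.imwrite("pics/s2.png",cv2.convertScaleAbs(cv2.resize(c["frame"][100:330,220:440,::-1],None,fx=2.6,fy=2.6),alpha=1.7))
E
```

```text
6.15 [0.5356 0.0301 0.2538] ytool yaw 40.97818449422027 z [ 3.e-04 -2.e-04 -1.e+00] F [-0.  -0.7 -2.1] op 0.03781115094287018 gf 31.988327130675316
shift tool units [ 0.03 -0.01  3.63]
```

View pics/s2.png

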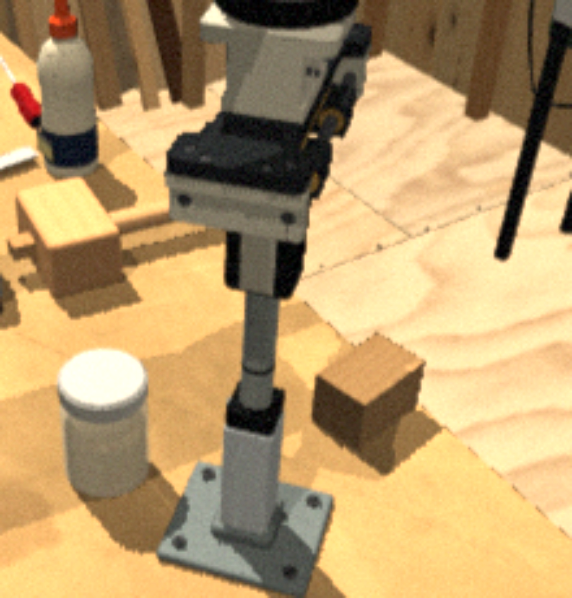

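The head is up about 91 mm. The first ring is well clear of the collar at crop (258,367), so the head is past the first stop. I'll creep to the end of travel.

Emit:
move_arm:
  plan:
    - [0, 0, 0, 0, 0, -0.2, 30]
    - [0, 0, 0, 0, 0, -0.2, 30]
    - [0, 0, 0, 0, 0, -0.2, 30]
    - [0, 0, 0, 0, 0, -0.2, 30]
    - [0, 0, 0, 0, 0, -0.1, 30]
    - [0, 0, 0, 0, 0, -0.1, 30]
    - [0, 0, 0, 0, 0, -0.05, 30]
    - [0, 0, 0, 0, 0, -0.03, 30]
    - [0, 0, 0, 0, 0, 0, 30]
    - [0, 0, 0, 0, 0, 0, 30]

```text
t: 7.2
tool_pos: [0.5356, 0.0302, 0.2799]
orientation: [-1.303, -2.858, 0.0]
force: [0.2, -1.4, -1.4]
opening: 0.0374
gripper_force: 32.0
```

```bash
python3 st.py
```

```text
7.2 [0.5356 0.0302 0.2799] ytool yaw 40.97865308164543 z [-1.e-04 -1.e-04 -1.e+00] F [ 0.2 -1.4 -1.4] op 0.037430863229896784 gf 31.988581717014313
shift tool units [ 0.03 -0.01  4.68]
```

Emit:
move_arm:
  plan:
    - [0, 0, 0, 0, 0, -0.04, 30]
    - [0, 0, 0, 0, 0, 0, 30]
    - [0, 0, 0, 0, 0, -0.04, 30]
    - [0, 0, 0, 0, 0, 0, 30]
    - [0, 0, 0, 0, 0, -0.04, 30]
    - [0, 0, 0, 0, 0, 0, 30]
    - [0, 0, 0, 0, 0, 0, 30]
    - [0, 0, 0, 0, 0, 0, 30]
    - [0, 0, 0, 0, 0, 0, 30]
    - [0, 0, 0, 0, 0, 0, 30]

```text
t: 8.2
tool_pos: [0.5356, 0.0301, 0.2829]
orientation: [-1.303, -2.858, 0.0]
force: [-0.9, -1.9, -2.1]
opening: 0.0373
gripper_force: 32.0
```

```bash
python3 st.py
python3 - <<'E'
from h import *
c=read_camera("scene"); cv2.imwrite("pics/s3.png",cv2.convertScaleAbs(cv2.resize(c["frame"][100:330,220:440,::-1],None,fx=2.6,fy=2.6),alpha=1.7))
E
```

```text
8.2 [0.5356 0.0301 0.2829] ytool yaw 40.97637483718751 z [-1.e-04 -1.e-04 -1.e+00] F [-0.9 -1.9 -2.1] op 0.03725541245231729 gf 31.98858752846718
shift tool units [ 0.03 -0.01  4.8 ]
```

View pics/s3.png

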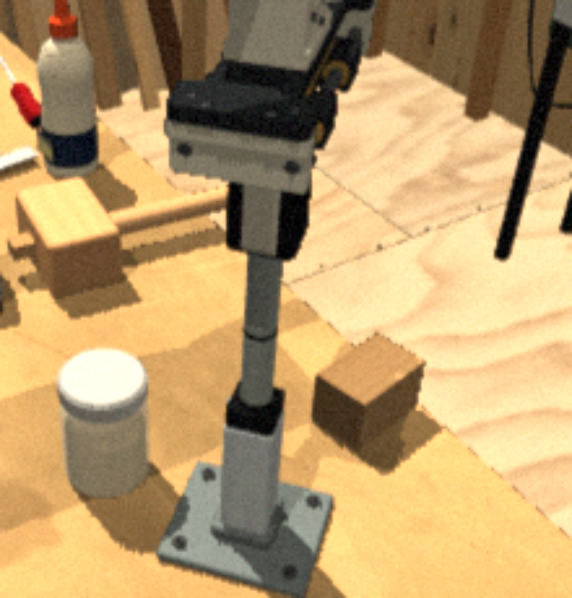

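The tool is up 119.8 mm. The second ring isn't clearly visible yet (collar at (255,400)) and I don't feel the stop, so I'll keep creeping until I do.

Emit:
move_arm:
  plan:
    - [0, 0, 0, 0, 0, -0.04, 30]
    - [0, 0, 0, 0, 0, 0, 30]
    - [0, 0, 0, 0, 0, -0.04, 30]
    - [0, 0, 0, 0, 0, 0, 30]
    - [0, 0, 0, 0, 0, 0, 30]
    - [0, 0, 0, 0, 0, 0, 30]
    - [0, 0, 0, 0, 0, 0, 30]
    - [0, 0, 0, 0, 0, 0, 30]
    - [0, 0, 0, 0, 0, 0, 30]
    - [0, 0, 0, 0, 0, 0, 30]

```text
t: 9.25
tool_pos: [0.5354, 0.0302, 0.2832]
orientation: [-1.303, -2.857, 0.001]
force: [5.1, -1.6, -15.5]
opening: 0.0381
gripper_force: 32.0
```

```bash
python3 st.py
```

```text
9.25 [0.5354 0.0302 0.2832] ytool yaw 40.97481765828207 z [-1.7e-03  1.0e-04 -1.0e+00] F [  5.1  -1.6 -15.5] op 0.03806642777061147 gf 31.98840133845806
shift tool units [ 0.02 -0.    4.81]
```

The end stop is felt (−15.5 N). I'll ease off half a millimetre and check that it holds steady.

Emit:
move_arm:
  plan:
    - [0, 0, 0, 0, 0, 0.02, 30]
    - [0, 0, 0, 0, 0, 0.01, 30]
    - [0, 0, 0, 0, 0, 0, 30]
    - [0, 0, 0, 0, 0, 0, 30]
    - [0, 0, 0, 0, 0, 0, 30]
    - [0, 0, 0, 0, 0, 0, 30]
    - [0, 0, 0, 0, 0, 0, 30]
    - [0, 0, 0, 0, 0, 0, 30]
    - [0, 0, 0, 0, 0, 0, 30]
    - [0, 0, 0, 0, 0, 0, 30]

```text
t: 10.25
tool_pos: [0.5355, 0.0302, 0.2832]
orientation: [-1.303, -2.858, 0.001]
force: [4.5, -2.1, -16.3]
opening: 0.0379
gripper_force: 32.0
```

```bash
python3 st.py
python3 - <<'E'
from h import *
c=read_camera("scene"); W=cloud(c)
p=W[90:220,290:350].reshape(-1,3)
p=p[(abs(p[:,0]-.535)<.035)&(abs(p[:,1]-.031)<.035)]
print("head pts z range", np.percentile(p[:,2],[0,5,50,95,100]))
cv2.imwrite("pics/s4.png",cv2.convertScaleAbs(cv2.resize(c["frame"][160:270,290:360,::-1],None,fx=5,fy=5),alpha=2))
E
```

```text
10.25 [0.5355 0.0302 0.2832] ytool yaw 40.975336457936194 z [-0.001 -0.    -1.   ] F [  4.5  -2.1 -16.3] op 0.03791608846770096 gf 31.988173574209213
shift tool units [ 0.02 -0.    4.81]
head pts z range [0.21350278 0.23113514 0.3103415  0.43612902 0.4448868 ]
```

View pics/s4.png

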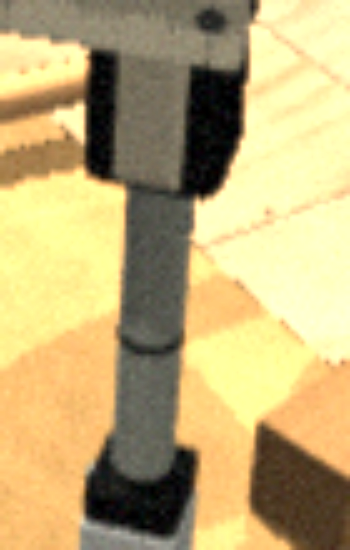

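The first ring is at crop row 340, the collar mouth at about 475 and the head underside at 185. That puts the ring about 60 mm above the collar, which matches the second stop, and the hold is steady.

```bash
python3 -c "
from plant import *
print(close_job())"
```

```text
the job is handed in; nothing more can be done
None
```

I raised the head to the second stop and handed the job in while holding it there with a 32 N grip; the end stop was felt and the fingers had closed to about 38 mm, so the button should be in. No verdict was returned.

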